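Set the valve test-stand dial and start the test

TASK

Push the crossbar of the test-stand dial gently round with a fingertip, without squeezing it, until the dial's black index mark lines up with the one long line of the scale, leaving the dial down on its seat. Only once the dial is set, press the start button on the bench all the way down and let go. Leave the valve, the adaptor ring and the wrench where they are.

Things in the scene. Friction and masses are not known exactly. Their poses are not given: they have to be found in the camera images.
- dial_hub (a point): Dial centre, on its vertical axis, level with the top face of its disc (71 mm above the bench). The dial is a level steel disc 140 mm across, 10 mm thick, on a round grey stand 224 mm across fixed to the bench. Its seat is on a spring: the dial could be pulled up, which must not happen. A brass hub 28 mm across rises 36 mm from the disc's centre.
- bar_mid (a point): Middle of the crossbar, on the dial axis. The bar is a round brass rod, 10 mm thick and 130 mm long, level, fixed through the hub at right angles to the index mark; its axis is 26 mm above the disc's face, leaving 21 mm free below it. Pushed sideways near an end it turns the dial.
- index_tip (a point): Outer end of the index mark: the one black stripe, 6 mm wide, that runs along a radius of the disc's top face. The point lies 68 mm from the dial axis, level with the disc's top face.
- target_line (a point): Where index_tip must come: 68 mm from the dial axis, at the height of the disc's top, towards the long line. The scale is a white plate 210 mm across, 12 mm below the disc's top, with 13 radial black lines 0.22 rad apart. The middle one is the long line (30 mm long, 6 mm wide, 73 to 103 mm from the axis); the others are 10 mm long, 3 mm wide.
- dial (a joint): Dial angle, rad, growing anticlockwise seen from above; stops at -2.9 and 1.6. At the start the index mark is always 0.5 to 2.9 rad clockwise of the long line, so the dial must go anticlockwise. It takes about 0.12 N m (2 to 3 N near a bar end) and stays where it is left; over 20 N on the dial is too rough.
- start_top (a point): Centre of the top of the start button: a round steel push button 36 mm across in a low grey housing fixed on the bench, left or right of the stand, pressed straight down.
- start (a joint): Travel of the start button, m: 0 up, 0.006 fully down; a spring (about 5 N at full travel) brings it back up.
- valve: Loose brass valve, 94 mm high, standing on a round foot 44 mm across, on the other side of the stand from the button; origin at the centre of its underside. To be left alone.
- adaptor: Loose brass ring 44 mm across and 22 mm high lying on the bench beside the stand; origin at the centre of its underside. To be left alone.
- wrench: Loose steel wrench 170 mm long lying on the bench beyond the stand. To be left alone.
Mind the look-alikes: they are no part of the job. Of the things shaped like the part that bears start_top, the grey one is meant.

How it is judged (in metres and radians):
On the way, in this order (a step that is already met when the one before it is completed fails the run):
1. the dial's index mark is lined up with the long scale line, the dial at rest (horizontal distance between index_tip and target_line below 0.0055 m and velocity of joint dial between -0.05 and 0.05 rad/s), for 0.2 s.
2. the start button is pressed all the way down (value of joint start above 0.0045 m), for 0.05 s.
At the end, for the whole second after the job is handed in: The index mark's outer end is within 5.5 mm (4.6 degrees) of the long line, the dial at rest and down on its seat (within 3 mm); the button was then pressed at least 4.5 mm and is up again; valve, ring and wrench are within 20 mm of where they were (all of step 1 and height (world z) of dial_hub below 0.074 m and value of joint start below 0.002 m and distance of each of valve, adaptor, wrench from where it was at the start of the episode below 0.02 m); the robot touches nothing.
It fails at once if the start button is pressed while the dial is off the long line (value of joint start above 0.003 m and horizontal distance between index_tip and target_line above 0.0055 m).
It fails at once if the dial is pulled up off its seat by more than 6 mm (height (world z) of dial_hub above 0.077 m).
It fails at once if the dial is pushed or squeezed with more than 20 N (contact force between the fingers and dial above 20 N).
It fails at once if the valve, the adaptor ring or the wrench is moved more than 20 mm (distance of any of valve, adaptor, wrench from where it was at the start of the episode above 0.02 m).
It also fails if it takes over 46 s, if anything falls off the work surface, if the arm or the gripper's body presses on something with over 40 N, if the wrist force passes 120 N, or if a joint passes its speed limit or range.

ROBOT

A 7-joint arm with a two-finger parallel gripper is mounted at the origin on the work surface. World frame = base frame: x ahead of the robot, y to its left, z up, the work surface at z = 0. Lengths are in mm, angles in rad, forces in N, time in s.
With the tool pointing down it reaches from about 400 to 850 mm from the base axis. Payload 10.4 kg.
Tool frame: the origin (TCP) lies between the finger pads; the fingertips stand 25 mm ahead of it and the grasp point (between the pads) lies 6 mm ahead of it; z points along the fingers, x is the direction in which the jaws open and shut, and the axes are right-handed (so a half turn about z gives the same grasp; the last joint's range is limited). The gripper opens to 85 mm and grips with 20 to 120 N. Pads are 22 mm wide; open, the fingers measure 114 mm over their backs; the gripper's body (76 mm by 85 mm) begins 54 mm behind the grasp point. The pads swing forward as they close: fully open they stand 13 mm farther back than shut.
Start: joints at [1.122, 0.332, -0.065, 1.46, 0.022, 1.35, -0.088], TCP at [258.179, -569.205, 234.038] pointing down, gripper open.
Joint ranges: [-2.6, 2.6], [-0.5, 2.12], [-1.47, 1.34], [0.16, 2.42], [-1.27, 4.41], [0.06, 2.06], [-2.6, 2.6]. Speed limits (rad/s): [2.22, 2.22, 2.79, 2.79, 3.14, 3.14, 3.14].

INTERFACE

Orientations are given as a 3x3 rotation matrix whose columns are the frame's x, y, z axes.
In Python, from cell import robot gives the robot as it stands.
- The arm moves only by the tool play_rows, never from a script. Its argument "increments" is a list of rows, each a list of 3 entries, a list of its own where there are three numbers: the shift along the tool's x, y, z in units of 0.3 m (1.0 is 0.3 m), then the turn, a rotation vector about the tool's x, y, z in units of 360 degrees (1.0 is 360 degrees), then the opening, from 0 (shut) to 1 (fully open). In form: [[[dx, dy, dz], [rx, ry, rz], fingers], ...]. A call has exactly 5 rows; each row is the pose to reach, as a shift and turn from the pose measured when the call began, along the tool's axes at that moment, turning the shorter way round; what a row does not reach only later rows make up. A row lasts 1/10 s, in which the tool goes at most 50 mm and 8.59 degrees, less where a joint would pass 70% of its speed; a pose out of reach is approached as far as the arm can. A call with a number of a shift or a turn outside -1 to 1 is refused whole. A call with a gripper value outside its range is refused whole. The fingers move at their own pace and stop on an object; "squeeze" is the grip in N (left out, the last holds). Time passes only in rows, so rows that repeat a pose let the fingers close, or fill a call up. It gives the time, the measured TCP pose, the force and the opening at its end, in the units of the state.
- robot.get_obs(): the state, without advancing time (a new reading comes with each control period).
- robot.camera(name): name is "scene" or "top" or "wrist"; returns the picture (384x512x3 uint8, blue, green, red); there is no depth.
- robot.get_calibration(name): a dict with "vfov" (degrees; the focal length in pixels is half the picture's height over the tangent of half this angle, whatever the lens; pixels are square), "cx", "cy" (the principal point, pixels), "D" ([k1, k2, p1, p2, k3] as OpenCV has them; the pictures are not rectified), "xyz" and "rotation" of the camera in the world. Camera axes: x right, y down, z forward; pixel columns grow to the right and rows downward; lengths in mm; the calibration is good to about 2 mm. A picture is of the moment at which its call begins: read the wrist's pose just before it. get_calibration takes no time and is no camera call; for the wrist camera it gives the pose at the moment of the call.
- robot.finish_job(): hands the job in, once; it reports no verdict.
The state is a dict: "clock": time; "joint_positions": joint angles; "joint_vel": joint speeds; "joint_efforts": joint torques, N m; "position": TCP position; "orientation": TCP orientation; "force": force on the tool from outside, world axes, zero at the start; "ft_torque": the same for the moment, N m; "gripper_width": opening from 0.0 (shut) to 1.0 (fully open).
Only numpy, scipy, OpenCV 4.12 (cv2) and the standard library are available. Lean on these libraries where they do the work, as an engineer would, in place of code of your own. Each camera call takes 0.05 s, during which the arm holds its last target.

## Working session

There is one attempt and no reset: what is moved stays moved. The work goes in short steps, Python scripts to look and compute and a tool call to move; the robot and the scene stay as the last step left them, time stands still between calls to the robot, and variables do not carry over. Pictures are saved under pics/ and viewed, and the job is handed in when it is done.

Besides the shell and the picture viewer there is one more tool, called after "Emit:" as name(argument=value, ...) on one line, values as JSON. play_rows: Moves the arm, as the interface text tells. Its arguments: {"type":"object","properties":{"increments":{"type":"array"},"squeeze":{"type":"number"}},"required":["increments"]}

```bash
ls; mkdir -p pics; python3 - <<'E'
from cell import robot
import cv2,numpy as np
o=robot.get_obs()
print({k:np.round(v,3).tolist() for k,v in o.items()})
for n in ["scene","top","wrist"]:
    c=robot.get_calibration(n);print(n,{k:np.round(v,4).tolist() for k,v in c.items()})
    cv2.imwrite(f"pics/{n}0.png",robot.camera(n))
E
```

```text
pics
{'clock': 0.0, 'joint_positions': [1.122, 0.333, -0.065, 1.461, 0.022, 1.35, -0.089], 'joint_vel': [-0.001, -0.001, -0.001, 0.003, 0.0, -0.0, 0.001], 'joint_efforts': [0.0, -62.543, 0.05, -39.161, 0.016, 0.01, -0.0], 'position': [257.983, -568.856, 233.205], 'orientation': [[0.413, -0.911, -0.001], [-0.911, -0.413, 0.001], [-0.001, 0.0, -1.0]], 'force': [0.45, -0.338, -0.221], 'ft_torque': [0.006, -0.023, -0.016], 'gripper_width': 1.003}
scene {'vfov': 53.9297, 'cx': 261.6177, 'cy': 190.397, 'D': [0.0355, 0.0, 0.0, 0.0, 0.0], 'xyz': [912.869, -490.8063, 903.0682], 'rotation': [[0.8605, 0.4227, -0.2843], [0.5093, -0.7034, 0.4958], [0.0096, -0.5715, -0.8206]]}
top {'vfov': 53.6586, 'cx': 255.67, 'cy': 196.0699, 'D': [-0.016, 0.0, 0.0, 0.0, 0.0], 'xyz': [563.866, -8.7287, 982.6006], 'rotation': [[-0.0163, -0.9985, 0.0528], [-0.9998, 0.017, 0.0137], [-0.0146, -0.0526, -0.9985]]}
wrist {'vfov': 69.1801, 'cx': 253.9514, 'cy': 192.4376, 'D': [-0.008, 0.0, 0.0, 0.0, 0.0], 'xyz': [320.373, -539.9374, 374.5617], 'rotation': [[0.4132, -0.8761, -0.2485], [-0.9106, -0.3984, -0.1098], [-0.0028, 0.2716, -0.9624]]}
```

View pics/top0.png

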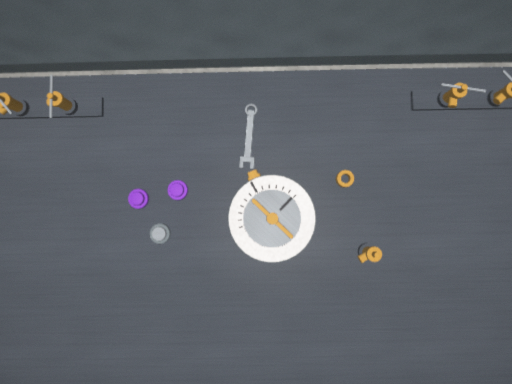

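View pics/scene0.png

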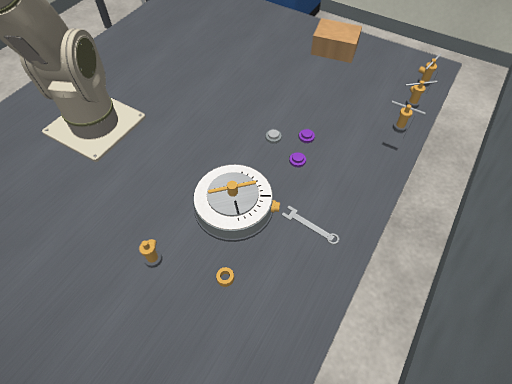

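The top view shows the dial at about (272,218), with its index stripe towards (293,197) and the long line near (254,187). Candidates for the button are grey (159,233), purple (138,198) and purple (177,190), so the grey one is meant. Candidates for the index are the black stripe on the disc (287,204) and the black lines on the white plate. I'll check these in a close crop.

```bash
cat > h.py <<'E'
import cv2,numpy as np
from cell import robot
def K(c):
    f=192/np.tan(np.radians(c["vfov"])/2)
    return np.array([[f,0,c["cx"]],[0,f,c["cy"]],[0,0,1.]])
def ray(c,uv,z):
    p=cv2.undistortPoints(np.array(uv,float).reshape(-1,1,2),K(c),np.array(c["D"],float)).reshape(-1,2)
    d=np.c_[p,np.ones(len(p))]@np.array(c["rotation"]).T
    o=np.array(c["xyz"]);return o+d*((z-o[2])/d[:,2:3])
def proj(c,P):
    R=np.array(c["rotation"]);t=-R.T@np.array(c["xyz"])
    return cv2.projectPoints(np.array(P,float).reshape(-1,1,3),cv2.Rodrigues(R.T)[0],t,K(c),np.array(c["D"],float))[0].reshape(-1,2)
E
python3 - <<'E'
from h import *
im=cv2.imread("pics/top0.png")
a=cv2.resize(im[165:275,220:330],None,fx=5,fy=5,interpolation=cv2.INTER_CUBIC)
b=cv2.resize(im[175:260,120:200],None,fx=3,fy=3,interpolation=cv2.INTER_CUBIC)
b=cv2.copyMakeBorder(b,0,550-b.shape[0],0,0,cv2.BORDER_CONSTANT)
cv2.imwrite("pics/crop0.png",np.hstack([a,b]))
c=robot.get_calibration("top")
hsv=cv2.cvtColor(im,cv2.COLOR_BGR2HSV)
# white plate
m=((hsv[...,2]>215)&(hsv[...,1]<30)).astype(np.uint8)
cs,_=cv2.findContours(m,0,2);k=max(cs,key=cv2.contourArea);e=cv2.fitEllipse(k);print("plate",e,ray(c,e[0],59))
# button
g=im[220:247,146:173];print(g[13,:,:].tolist()[::3])
E
```

```text
plate ((271.8701477050781, 218.32293701171875), (78.70536041259766, 79.84369659423828), 10.556685447692871) [[557.94642052 -34.508537    59.        ]]
[[108, 100, 95], [120, 113, 107], [181, 178, 171], [185, 183, 178], [187, 181, 177], [188, 184, 179], [184, 180, 176], [145, 142, 134], [100, 94, 89]]
```

View pics/crop0.png

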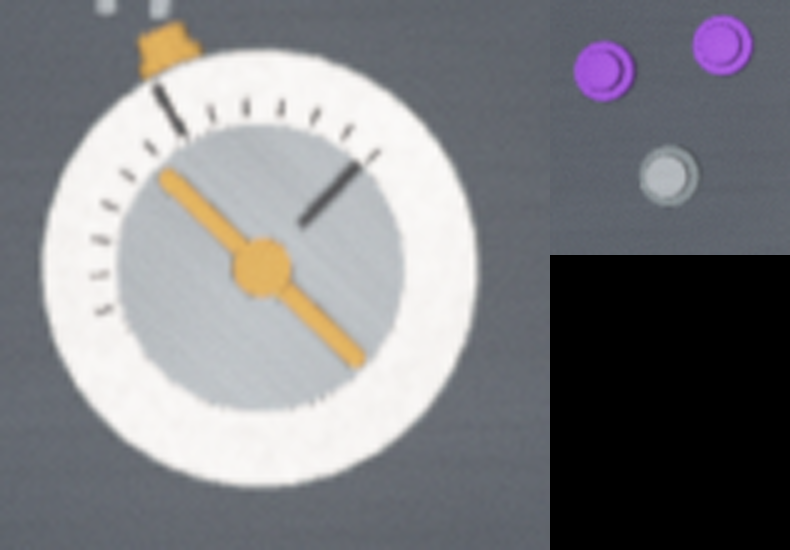

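The crop confirms the index stripe from (302,224) to (358,166) and the long line from (156,86) to (183,133), in crop pixels. The grey button is at crop (668,175). Next I'll measure all of these.

```bash
cat > m.py <<'E'
from h import *
def meas(im,c,hub0=(557.5,-34.5)):
    hsv=cv2.cvtColor(im,cv2.COLOR_BGR2HSV)
    m=((hsv[...,2]>190)&(hsv[...,1]<40)).astype(np.uint8)
    cs,_=cv2.findContours(m,0,1);k=max(cs,key=cv2.contourArea);e=cv2.fitEllipse(cv2.convexHull(k))
    plate=ray(c,e[0],59)[0]
    return e,plate
def polar(im,c,hub,z,r0,r1):
    th=np.arange(-np.pi,np.pi,0.005);g=cv2.cvtColor(im,cv2.COLOR_BGR2GRAY).astype(np.float32)
    acc=0
    for r in np.linspace(r0,r1,12):
        P=np.c_[hub[0]+r*np.cos(th),hub[1]+r*np.sin(th),0*th+z]
        uv=proj(c,P).astype(np.float32)
        acc=acc+cv2.remap(g,uv[:,:1],uv[:,1:],cv2.INTER_LINEAR)[:,0]/12
    return th,acc
def dark(th,a,frac):
    i=int(np.argmin(a));w=np.arange(i-25,i+26)%len(th);d=np.arange(-25,26)*0.005
    q=np.clip(frac*np.median(a)-a[w],0,None);return th[i]+(q*d).sum()/q.sum(),a[i],np.median(a)
E
python3 - <<'E'
from m import *
im=cv2.imread("pics/top0.png");c=robot.get_calibration("top")
e,p=meas(im,c);print(e,p)
hub=p
for z,r in((71,(35,65)),(59,(85,101))):
    th,a=polar(im,c,hub,z,*r);print(dark(th,a,.8))
P=ray(c,[(220+x/5-.4,165+y/5-.4) for x,y in((262,266),(167,177),(361,360))],100);print(P)
print(ray(c,[(220+668-550,0)],20)) if 0 else None
bb=[120+(668-550)/3-.33,175+175/3-.33];print(bb,ray(c,bb,25))
for n,uv in(("valve",(373,254)),("ring",(345,178)),("wr",(247,160))):print(n,ray(c,uv,10))
im2=cv2.imread("pics/scene0.png");c2=robot.get_calibration("scene")
print("btn scene",ray(c2,(273.5,134),25));e2,p2=meas(im2,c2);print(e2,p2)
a=cv2.resize(im2[110:250,180:320],None,fx=4,fy=4,interpolation=cv2.INTER_CUBIC);cv2.imwrite("pics/crop1.png",a)
E
```

```text
((271.52630615234375, 218.1211395263672), (86.3558349609375, 86.92317962646484), 164.5375213623047) [558.44906744 -33.68321625  59.        ]
(np.float64(-0.7692348384456609), np.float32(96.08504), np.float32(188.85107))
(np.float64(0.5046499736394748), np.float32(114.54924), np.float32(244.7609))
[[559.41550071 -33.68754987 100.        ]
 [601.48926422   9.7422467  100.        ]
 [515.25547305 -78.66053354 100.        ]]
[159.00333333333333, 233.00333333333333] [[525.26203936 250.07661603  25.        ]]
valve [[ 462.96823407 -290.8682339    10.        ]]
ring [[ 657.82303432 -225.34264389   10.        ]]
wr [[708.86170789  25.46750339  10.        ]]
btn scene [[530.10077331 246.17905763  25.        ]]
((232.4180145263672, 196.50889587402344), (64.2787857055664, 78.11290740966797), 84.91204071044922) [563.21754015 -38.5543562   59.        ]
```

View pics/crop1.png

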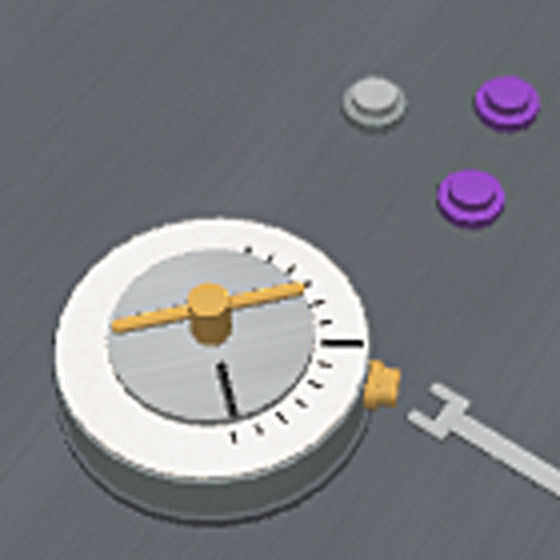

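View pics/wrist0.png

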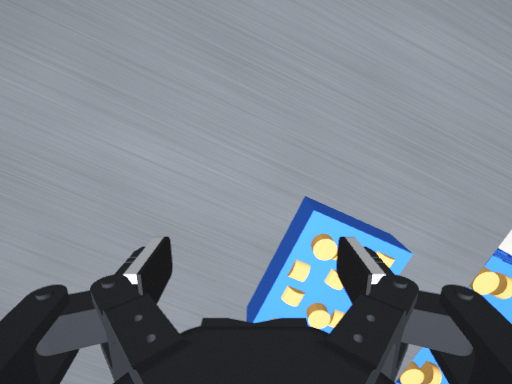

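Hub is at (558.4,−33.7). The index is at −0.769 rad and the long line at 0.505 rad, so the dial needs about 1.27 rad anticlockwise. I'll shut the gripper, place it behind the near-right bar end (angle −2.34), and push round the arc with the tool turning along. First I need a helper for the numbers.

```bash
cat > inc.py <<'E'
from h import *
from scipy.spatial.transform import Rotation as Ro
HUB=np.array([558.4,-33.7])
def inc(p,yaw,o=None):
    """world TCP pos, tool-x yaw, tool down -> increments"""
    o=o or robot.get_obs();R=np.array(o["orientation"]);c,s=np.cos(yaw),np.sin(yaw)
    T=np.array([[c,s,0],[s,-c,0],[0,0,-1.]])
    d=R.T@(np.array(p)-np.array(o["position"]))/300
    r=Ro.from_matrix(R.T@T).as_rotvec()/(2*np.pi)
    return np.round(d,4).tolist(),np.round(r,4).tolist()
def push(theta,off,r=52,z=114):
    """dial index angle theta; finger centre off mm behind bar axis at end B"""
    b=theta-np.pi/2
    q=HUB+r*np.array([np.cos(b),np.sin(b)])-off*np.array([np.cos(theta),np.sin(theta)])
    return [q[0],q[1],z],theta
E
python3 - <<'E'
from inc import *
p,y=push(-.769,45,z=200);print(p)
o=robot.get_obs();P0=np.array(o["position"])
for f in(.5,1):print(inc(P0+(np.array(p)-P0)*f,-1.147+f*(.378)))
E
```

```text
[np.float64(489.901026979469), np.float64(-39.77377108002733), 200]
([-0.6436, -0.7162, 0.0564], [-0.0, 0.0002, -0.0298])
([-1.2871, -1.4324, 0.1127], [-0.0, 0.0002, -0.0598])
```

Emit:
play_rows(increments=[[[-0.107,-0.119,0.009],[0,0,-0.005],0],[[-0.215,-0.239,0.019],[0,0,-0.01],0],[[-0.322,-0.358,0.028],[0,0,-0.015],0],[[-0.43,-0.477,0.038],[0,0,-0.02],0],[[-0.54,-0.6,0.05],[0,0,-0.025],0]], squeeze=20)

```text
clock: 0.65
position: [355.3, -345.3, 218.4]
orientation: [[0.551, -0.834, -0.001], [-0.834, -0.551, 0.001], [-0.001, 0.0, -1.0]]
force: [1.2, 0.1, 0.4]
gripper_width: 0.148
```

```bash
python3 - <<'E'
from inc import *
p,y=push(-.769,45,z=200)
print(inc(p,y),robot.get_obs()["gripper_width"])
E
```

```text
([-0.6023, -0.9356, 0.0618], [0.0, 0.0001, -0.0347]) 0.14808786214014244
```

Emit:
play_rows(increments=[[[-0.09,-0.14,0.01],[0,0,-0.006],0],[[-0.18,-0.28,0.02],[0,0,-0.012],0],[[-0.27,-0.42,0.03],[0,0,-0.018],0],[[-0.36,-0.56,0.04],[0,0,-0.024],0],[[-0.45,-0.7,0.05],[0,0,-0.03],0]])

```text
clock: 1.15
position: [455.6, -116.7, 203.6]
orientation: [[0.699, -0.715, -0.0], [-0.715, -0.699, 0.0], [-0.0, 0.0, -1.0]]
force: [0.9, 0.6, 0.4]
gripper_width: 0.001
```

```bash
python3 - <<'E'
from inc import *
p,y=push(-.769,45,z=200)
print(inc(p,y),robot.get_obs()["gripper_width"])
E
```

```text
([-0.1035, -0.2608, 0.0119], [0.0, 0.0001, -0.0045]) 0.001459891473681492
```

Emit:
play_rows(increments=[[[-0.04,-0.1,0.005],[0,0,-0.002],0],[[-0.075,-0.19,0.01],[0,0,-0.0045],0],[[-0.1035,-0.26,0.012],[0,0,-0.0045],0],[[-0.1035,-0.26,0.012],[0,0,-0.0045],0],[[-0.1035,-0.26,0.012],[0,0,-0.0045],0]])

```text
clock: 1.65
position: [489.5, -40.0, 199.8]
orientation: [[0.719, -0.695, -0.001], [-0.695, -0.719, 0.0], [-0.001, 0.001, -1.0]]
force: [-0.7, -1.0, -0.2]
gripper_width: -0.002
```

```bash
python3 - <<'E'
from inc import *
o=robot.get_obs();print(o["position"],o["force"])
c=robot.get_calibration("wrist");im=robot.camera("wrist");cv2.imwrite("pics/wrist1.png",im)
cv2.imwrite("pics/top1.png",robot.camera("top"));cv2.imwrite("pics/scene1.png",robot.camera("scene"))
for d in(25,38):print(proj(c,[np.array(o["position"])-[0,0,d]]))
p,y=push(-.769,45,z=114)
print(inc(p,y))
E
```

```text
[489.53137854 -39.98407922 199.76035933] [-0.7449038  -1.02624123 -0.1561299 ]
[[255.49693176 225.75860153]]
[[255.44255626 218.44267414]]
([-0.002, -0.0046, 0.2864], [0.0001, 0.0, -0.0003])
```

View pics/wrist1.png

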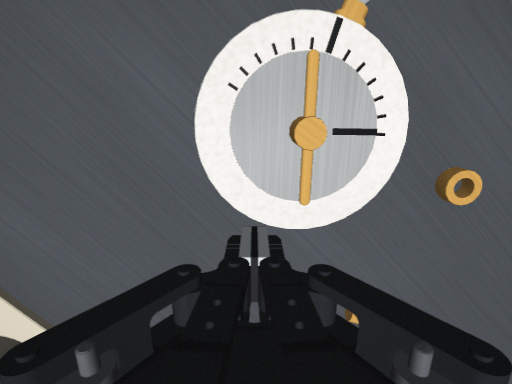

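View pics/scene1.png

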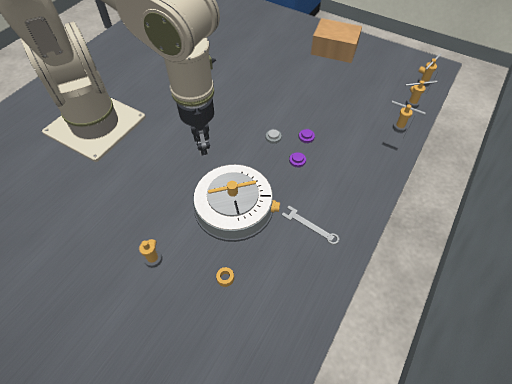

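The shut fingertips appear at (255,228), matching a tip 25 mm ahead of the TCP. The near bar end is at (304,203) and the index stripe points right, as expected. I'll check the hub position from the wrist view, then descend.

```bash
python3 - <<'E'
from m import *
c=robot.get_calibration("wrist");im=cv2.imread("pics/wrist1.png")
h=cv2.cvtColor(im,cv2.COLOR_BGR2HSV)
print(ray(c,(310,133),107),ray(c,(304,203),102),ray(c,(313,52),102))
e,p=meas(im,c);print(e,p)
for hub in ([558.4,-33.7],p[:2]):
    for z,r in((71,(35,65)),(59,(85,101))):
        th,a=polar(im,c,hub,z,*r);print(dark(th,a,.8))
E
```

```text
[[559.3686778  -33.80346836 107.        ]] [[515.26378858 -77.70616945 102.        ]] [[602.46613938  10.60010978 102.        ]]
((301.24761962890625, 118.94566345214844), (210.91796875, 221.92962646484375), 29.577714920043945) [566.6657363  -26.38174262  59.        ]
(np.float64(-0.7744032863913889), np.float32(30.113607), np.float32(180.26994))
(np.float64(0.4926776333911175), np.float32(35.4965), np.float32(242.7229))
(np.float64(-0.9994572019213438), np.float32(51.527912), np.float32(182.76848))
(np.float64(0.4855504412550687), np.float32(102.15006), np.float32(242.07234))
```

Emit:
play_rows(increments=[[[0,-0.004,0.08],[0,0,0],0],[[0,-0.004,0.16],[0,0,0],0],[[0,-0.004,0.24],[0,0,0],0],[[0,-0.004,0.3],[0,0,0],0],[[0,-0.004,0.302],[0,0,0],0]])

```text
clock: 2.3
position: [488.4, -41.2, 107.2]
orientation: [[0.716, -0.698, -0.005], [-0.698, -0.716, 0.0], [-0.003, 0.003, -1.0]]
force: [-1.1, -0.1, 0.1]
gripper_width: -0.003
```

```bash
python3 - <<'E'
from inc import *
print(robot.get_obs()["position"],robot.get_obs()["force"])
for off in (38,32,27,24,21): print(inc(*push(-.772,off,z=108.5)))
E
```

```text
[488.44993954 -41.1781861  107.24938721] [-1.08132511 -0.06484548  0.07627093]
([0.023, -0.0072, -0.0043], [0.0005, 0.0005, -0.0])
([0.043, -0.0072, -0.0043], [0.0005, 0.0005, -0.0])
([0.0597, -0.0072, -0.0044], [0.0005, 0.0005, -0.0])
([0.0697, -0.0072, -0.0044], [0.0005, 0.0005, -0.0])
([0.0797, -0.0072, -0.0045], [0.0005, 0.0005, -0.0])
```

Emit:
play_rows(increments=[[[0.023,-0.007,-0.004],[0,0,0],0],[[0.043,-0.007,-0.004],[0,0,0],0],[[0.06,-0.007,-0.004],[0,0,0],0],[[0.07,-0.007,-0.004],[0,0,0],0],[[0.08,-0.007,-0.004],[0,0,0],0]])

```text
clock: 2.8
position: [507.6, -56.8, 108.8]
orientation: [[0.716, -0.698, -0.004], [-0.698, -0.716, 0.0], [-0.003, 0.003, -1.0]]
force: [-0.8, -0.4, 0.2]
gripper_width: 0.001
```

```bash
python3 - <<'E'
from inc import *
print(robot.get_obs()["position"],robot.get_obs()["force"])
for off in (19,17,15,13,11): print(inc(*push(-.772,off,z=108.5)))
cv2.imwrite("pics/wrist2.png",robot.camera("wrist"))
E
```

```text
[507.5553369  -56.75347443 108.75288611] [-0.7933891  -0.35405997  0.22122599]
([0.0045, 0.0, 0.0008], [0.0004, 0.0005, -0.0001])
([0.0112, 0.0, 0.0008], [0.0004, 0.0005, -0.0001])
([0.0178, 0.0, 0.0008], [0.0004, 0.0005, -0.0001])
([0.0245, 0.0, 0.0008], [0.0004, 0.0005, -0.0001])
([0.0312, 0.0, 0.0008], [0.0004, 0.0005, -0.0001])
```

View pics/wrist2.png

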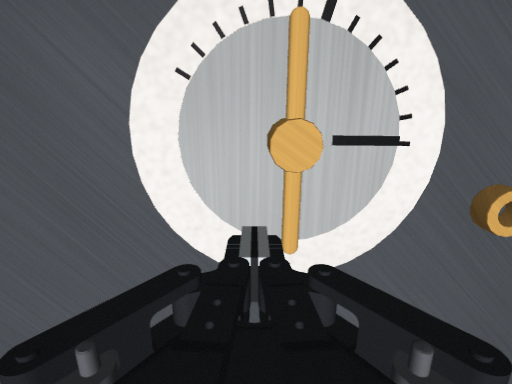

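Emit:
play_rows(increments=[[[0.004,0,0.001],[0,0,0],0],[[0.009,0,0.001],[0,0,0],0],[[0.014,0,0.001],[0,0,0],0],[[0.019,0,0.001],[0,0,0],0],[[0.025,0,0.001],[0,0,0],0]])

```text
clock: 3.35
position: [513.1, -62.3, 108.3]
orientation: [[0.716, -0.698, -0.004], [-0.698, -0.716, 0.0], [-0.003, 0.003, -1.0]]
force: [-0.5, -0.1, -0.3]
gripper_width: 0.001
```

```bash
cat > plan.py <<'E'
import sys
from m import *
from inc import *
t0,t1,off=map(float,sys.argv[1:4])
o=robot.get_obs();print(o["position"].round(1),o["force"].round(2))
R=np.array(o["orientation"]);print("yaw",np.arctan2(R[1,0],R[0,0]))
c=robot.get_calibration("wrist");im=robot.camera("wrist")
for z,r,w in((71,(35,65),.8),(59,(85,101),.8)):
    th,a=polar(im,c,HUB,z,*r)
    if z==71:
        yaw=np.arctan2(R[1,0],R[0,0]);a=np.where(np.abs((th-yaw+np.pi)%(2*np.pi)-np.pi)<.5,a,np.median(a))
    print(dark(th,a,w))
for th in np.linspace(t0,t1,6)[1:]: print(inc(*push(th,off,z=108.5),o=o))
if len(sys.argv)>4: cv2.imwrite("pics/"+sys.argv[4]+".png",im)
E
python3 plan.py -.77 -.57 13 w3
```

```text
[513.1 -62.3 108.3] [-0.53 -0.11 -0.34]
yaw -0.772479804366831
(np.float64(-0.7521877908069495), np.float32(29.146242), np.float32(176.85107))
(np.float64(0.581348807933281), np.float32(0.0), np.float32(240.3051))
([0.0056, 0.0013, -0.0007], [0.0004, 0.0005, -0.0068])
([0.0126, 0.0026, -0.0007], [0.0004, 0.0005, -0.0131])
([0.0197, 0.0036, -0.0007], [0.0004, 0.0005, -0.0195])
([0.0268, 0.0044, -0.0007], [0.0004, 0.0005, -0.0259])
([0.0339, 0.0048, -0.0007], [0.0004, 0.0005, -0.0322])
```

View pics/w3.png

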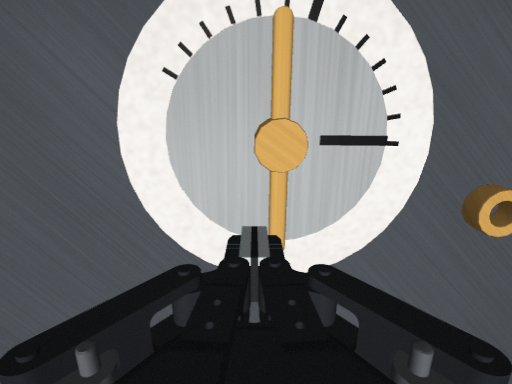

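The finger is now at the bar (282,240) and contact is starting. I'll push round the arc, turning with it.

Emit:
play_rows(increments=[[[0.006,0.001,-0.001],[0,0,-0.007],0],[[0.013,0.003,-0.001],[0,0,-0.013],0],[[0.02,0.004,-0.001],[0,0,-0.02],0],[[0.027,0.004,-0.001],[0,0,-0.026],0],[[0.034,0.005,-0.001],[0,0,-0.032],0]])

```text
clock: 3.9
position: [519.6, -70.8, 108.6]
orientation: [[0.842, -0.54, -0.004], [-0.54, -0.842, -0.0], [-0.003, 0.002, -1.0]]
force: [0.4, 0.5, 0.4]
gripper_width: 0.005
```

```bash
python3 plan.py -.57 -.32 13 w4
```

```text
[519.6 -70.8 108.6] [0.4  0.51 0.45]
yaw -0.5700515859232396
(np.float64(-0.7516135219099787), np.float32(28.742838), np.float32(177.42789))
(np.float64(0.7985077708409621), np.float32(0.0), np.float32(240.41585))
([0.0074, 0.0014, 0.0003], [0.0003, 0.0005, -0.008])
([0.0162, 0.0029, 0.0003], [0.0003, 0.0005, -0.0159])
([0.0251, 0.0039, 0.0003], [0.0003, 0.0005, -0.0239])
([0.034, 0.0046, 0.0002], [0.0003, 0.0005, -0.0318])
([0.043, 0.0047, 0.0002], [0.0003, 0.0006, -0.0398])
```

View pics/w4.png

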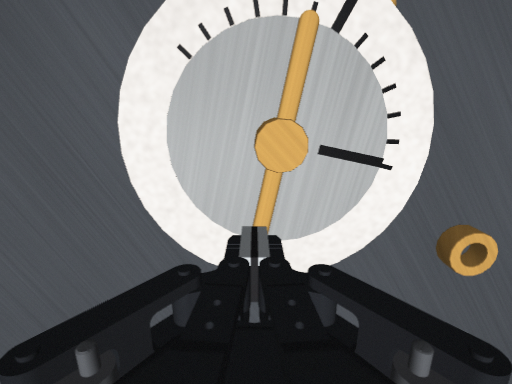

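The dial did not move (index still −0.75), although the finger overlaps the bar in plan with no force. The tip may be above the bar, so I'll work out its actual height.

```bash
python3 - <<'E'
from inc import *
o=robot.get_obs();c=robot.get_calibration("wrist");R=np.array(o["orientation"]);p=np.array(o["position"])
for d in(-10,0,6,13,25,38):
    print(d,[proj(c,[p+R@np.array([x,y,d])]).round(1).tolist()[0] for x,y in((0,-11),(0,11),(8,-11),(14,-11))])
im=cv2.imread("pics/w4.png");cv2.imwrite("pics/c4.png",cv2.resize(im[190:340,180:330],None,fx=4,fy=4,interpolation=cv2.INTER_CUBIC))
s=robot.camera("scene");cv2.imwrite("pics/s4.png",cv2.resize(s[110:260,160:310],None,fx=4,fy=4,interpolation=cv2.INTER_CUBIC))
E
```

```text
-10 [[255.6, 232.5], [255.5, 270.7], [271.3, 232.5], [283.0, 232.5]]
0 [[255.5, 225.0], [255.4, 261.1], [270.2, 225.0], [281.2, 225.0]]
6 [[255.5, 220.9], [255.4, 255.9], [269.6, 220.9], [280.2, 221.0]]
13 [[255.4, 216.6], [255.4, 250.3], [269.0, 216.6], [279.2, 216.6]]
25 [[255.4, 209.8], [255.3, 241.7], [268.0, 209.8], [277.5, 209.8]]
38 [[255.3, 203.5], [255.3, 233.5], [267.1, 203.5], [276.0, 203.5]]
```

View pics/c4.png

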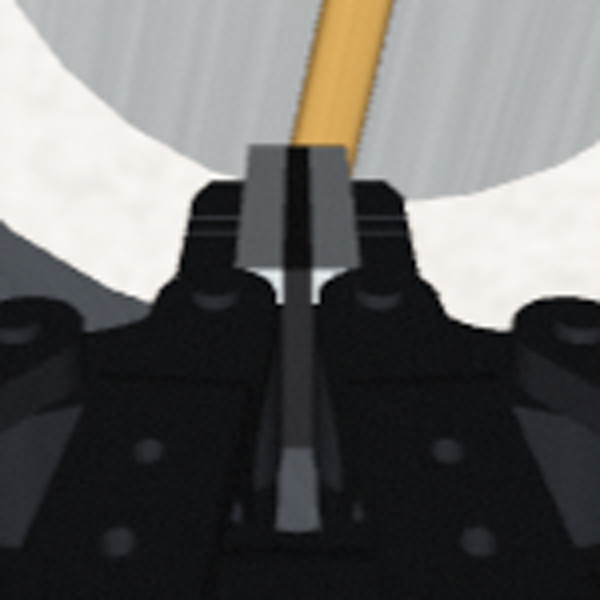

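View pics/s4.png

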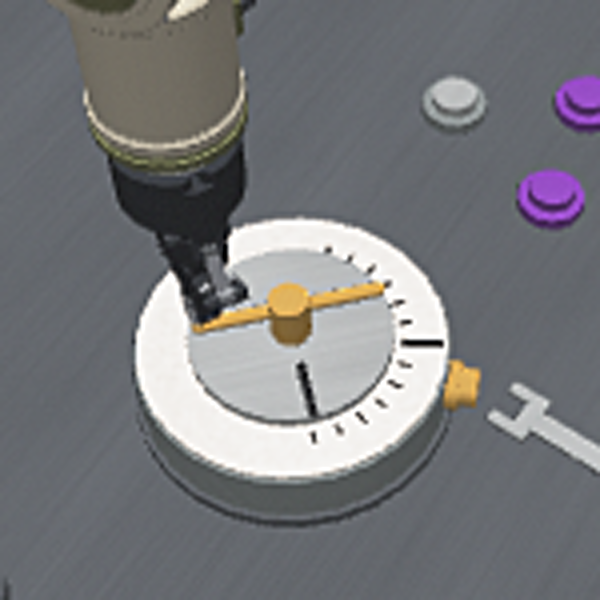

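```bash
python3 - <<'E'
from inc import *
o=robot.get_obs();c=robot.get_calibration("scene");R=np.array(o["orientation"]);p=np.array(o["position"])
for d in(-10,0,6,13,25,38):
    q=proj(c,[p+R@np.array([x,y,d]) for x in(-8,8) for y in(-11,11)]);print(d,((q-[160,110])*4).round(0).tolist())
print(((proj(c,[[515.3,-78,97],[558.5,-33.7,107]])-[160,110])*4))
s=robot.camera("scene");cv2.imwrite("pics/s5.png",cv2.resize(s[150:200,195:245],None,fx=12,fy=12,interpolation=cv2.INTER_CUBIC))
E
```

```text
-10 [[211.0, 286.0], [179.0, 298.0], [220.0, 304.0], [188.0, 316.0]]
0 [[212.0, 295.0], [180.0, 307.0], [222.0, 313.0], [190.0, 325.0]]
6 [[213.0, 300.0], [181.0, 312.0], [222.0, 318.0], [191.0, 331.0]]
13 [[214.0, 306.0], [183.0, 319.0], [223.0, 324.0], [192.0, 337.0]]
25 [[216.0, 317.0], [185.0, 329.0], [225.0, 335.0], [194.0, 347.0]]
38 [[217.0, 328.0], [187.0, 340.0], [227.0, 346.0], [196.0, 358.0]]
[[191.13128352 325.03050519]
 [283.6875419  296.35990998]]
```

View pics/s5.png

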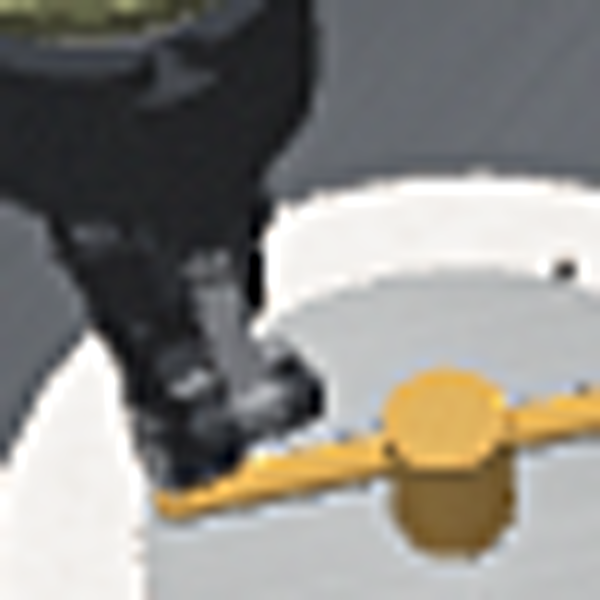

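Both views put the shut tip only about 0–6 mm ahead of the TCP, not 25, so the fingers slid above the bar without touching it. I'll back off, go down to TCP z = 90 (tip about 84–90, clear of the disc at 71), and approach again.

```bash
python3 - <<'E'
from inc import *
for a in((-.76,20,110),(-.76,30,110),(-.76,30,90)):print(inc(*push(*a[:2],z=a[2])))
E
```

```text
([-0.056, -0.0164, -0.0048], [0.0004, 0.0005, 0.0298])
([-0.0888, -0.0226, -0.0047], [0.0004, 0.0005, 0.0298])
([-0.0886, -0.0227, 0.062], [0.0004, 0.0005, 0.0298])
```

Emit:
play_rows(increments=[[[-0.03,-0.008,-0.005],[0,0,0.012],0],[[-0.06,-0.017,-0.005],[0,0,0.024],0],[[-0.089,-0.023,-0.005],[0,0,0.03],0],[[-0.089,-0.023,0.025],[0,0,0.03],0],[[-0.089,-0.023,0.062],[0,0,0.03],0]])

```text
clock: 4.55
position: [501.1, -50.8, 89.6]
orientation: [[0.725, -0.689, -0.003], [-0.689, -0.725, -0.001], [-0.002, 0.002, -1.0]]
force: [-0.1, -0.4, -0.6]
gripper_width: 0.0
```

```bash
sed -i 's/z=108.5/z=90/' plan.py; python3 plan.py -.76 -.76 20 w6
python3 - <<'E'
from inc import *
for off in(24,20,16,14,12):print(inc(*push(-.76,off,z=90)))
s=robot.camera("scene");cv2.imwrite("pics/s6.png",cv2.resize(s[150:200,195:245],None,fx=12,fy=12,interpolation=cv2.INTER_CUBIC))
E
```

```text
[501.1 -50.8  89.6] [-0.14 -0.4  -0.58]
yaw -0.7603650370905234
(np.float64(-0.7526761281110081), np.float32(26.826906), np.float32(175.38737))
(np.float64(0.3787732431308764), np.float32(0.0), np.float32(238.85408))
([0.0324, 0.0005, -0.0014], [0.0004, 0.0003, -0.0001])
([0.0324, 0.0005, -0.0014], [0.0004, 0.0003, -0.0001])
([0.0324, 0.0005, -0.0014], [0.0004, 0.0003, -0.0001])
([0.0324, 0.0005, -0.0014], [0.0004, 0.0003, -0.0001])
([0.0324, 0.0005, -0.0014], [0.0004, 0.0003, -0.0001])
([0.0218, -0.0028, -0.0088], [0.0006, 0.0007, -0.0001])
([0.0352, -0.0028, -0.0089], [0.0006, 0.0007, -0.0001])
([0.0485, -0.0028, -0.009], [0.0006, 0.0007, -0.0001])
([0.0552, -0.0028, -0.009], [0.0006, 0.0007, -0.0001])
([0.0618, -0.0028, -0.009], [0.0006, 0.0007, -0.0001])
```

View pics/w6.png

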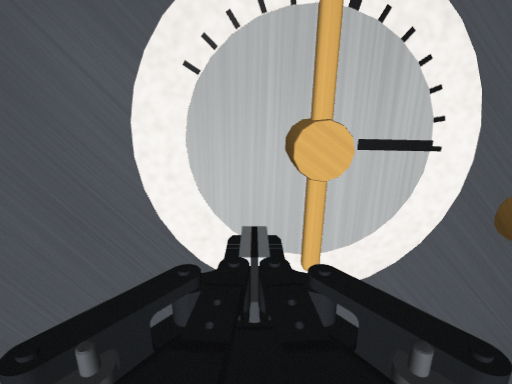

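View pics/s6.png

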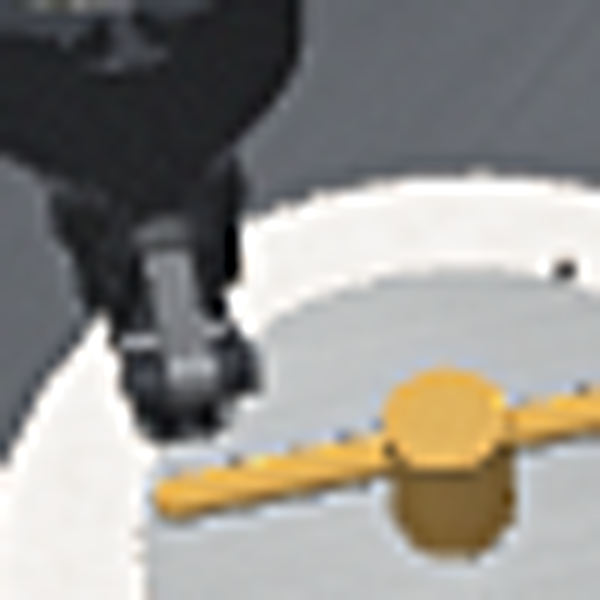

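Emit:
play_rows(increments=[[[0.018,-0.002,-0.004],[0,0,0],0],[[0.03,-0.002,-0.004],[0,0,0],0],[[0.04,-0.002,-0.004],[0,0,0],0],[[0.048,-0.002,-0.004],[0,0,0],0],[[0.055,-0.002,-0.004],[0,0,0],0]])

```text
clock: 5.15
position: [511.9, -62.0, 89.1]
orientation: [[0.724, -0.69, -0.008], [-0.69, -0.724, 0.001], [-0.006, 0.005, -1.0]]
force: [-3.3, 0.0, 1.8]
gripper_width: -0.002
```

```bash
sed -i 's/z=90/z=89/' plan.py; python3 plan.py -.75 -.65 13 w7;python3 - <<'E'
from inc import *
s=robot.camera("scene");cv2.imwrite("pics/s7.png",cv2.resize(s[150:200,195:245],None,fx=12,fy=12,interpolation=cv2.INTER_CUBIC))
E
```

```text
[511.9 -62.   89.1] [-3.31  0.02  1.82]
yaw -0.7609981487923021
(np.float64(-0.6838079199176457), np.float32(27.814291), np.float32(175.43922))
(np.float64(0.3500931186810716), np.float32(0.0), np.float32(238.67528))
([0.0093, -0.0004, 0.0002], [0.0007, 0.001, -0.0049])
([0.0128, 0.0003, 0.0002], [0.0007, 0.001, -0.0081])
([0.0163, 0.0009, 0.0002], [0.0007, 0.001, -0.0113])
([0.0198, 0.0015, 0.0001], [0.0007, 0.001, -0.0145])
([0.0234, 0.002, 0.0001], [0.0007, 0.001, -0.0177])
```

View pics/w7.png

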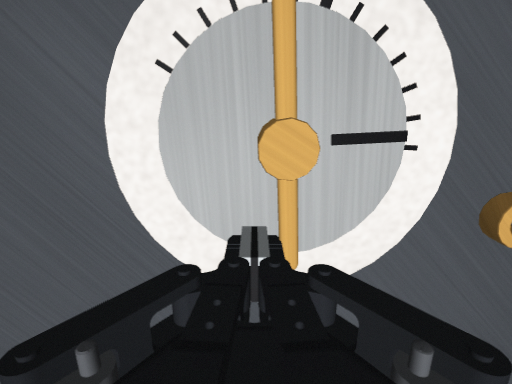

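View pics/s7.png

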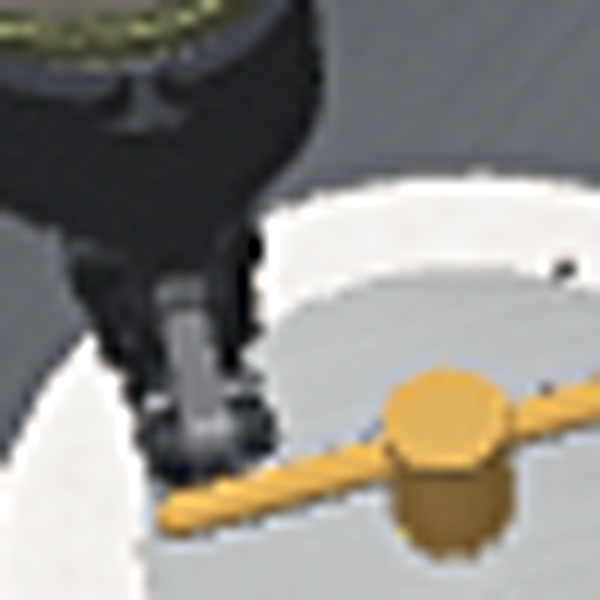

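Contact works now: the index moved from −0.753 to −0.684 with about 3 N, at an offset of about 18 mm. I'll follow the arc with off = 18.

```bash
python3 plan.py -.68 -.48 18
```

```text
[512.1 -62.1  89.1] [-3.02  0.04  0.93]
yaw -0.7611270521108756
(np.float64(-0.6754480778818464), np.float32(27.8785), np.float32(175.39453))
(np.float64(0.35442094055440254), np.float32(0.0), np.float32(238.67578))
([0.0079, 0.0045, 0.0004], [0.0007, 0.0009, -0.0193])
([0.0151, 0.0059, 0.0004], [0.0006, 0.0009, -0.0256])
([0.0224, 0.007, 0.0003], [0.0006, 0.0009, -0.032])
([0.0296, 0.0078, 0.0003], [0.0006, 0.0009, -0.0384])
([0.037, 0.0083, 0.0003], [0.0006, 0.001, -0.0447])
```

Emit:
play_rows(increments=[[[0.007,0.003,0],[0,0,-0.01],0],[[0.014,0.005,0],[0,0,-0.02],0],[[0.022,0.007,0],[0,0,-0.03],0],[[0.03,0.008,0],[0,0,-0.038],0],[[0.037,0.008,0],[0,0,-0.045],0]])

```text
clock: 5.8
position: [518.3, -71.7, 89.1]
orientation: [[0.889, -0.459, -0.007], [-0.459, -0.889, 0.0], [-0.007, 0.003, -1.0]]
force: [-2.6, -0.2, 0.8]
gripper_width: -0.002
```

```bash
python3 plan.py -.48 -.26 18 w8
```

```text
[518.3 -71.7  89.1] [-2.59 -0.2   0.82]
yaw -0.47645225427908006
(np.float64(-0.482172903016481), np.float32(27.467123), np.float32(175.33545))
(np.float64(0.6496459607003475), np.float32(0.0), np.float32(239.09358))
([0.0079, 0.0017, 0.0002], [0.0005, 0.0011, -0.0064])
([0.0157, 0.0039, 0.0002], [0.0005, 0.0011, -0.0134])
([0.0236, 0.0057, 0.0001], [0.0005, 0.0011, -0.0204])
([0.0315, 0.0072, 0.0001], [0.0004, 0.0011, -0.0274])
([0.0395, 0.0083, 0.0001], [0.0004, 0.0011, -0.0344])
```

View pics/w8.png

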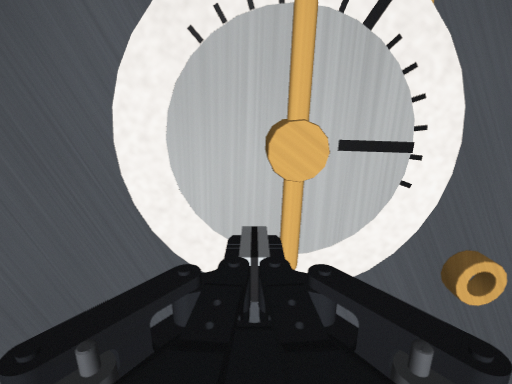

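The dial follows: index at −0.48, matching the tool yaw. Continuing.

Emit:
play_rows(increments=[[[0.008,0.002,0],[0,0,-0.0065],0],[[0.016,0.004,0],[0,0,-0.0135],0],[[0.024,0.006,0],[0,0,-0.0205],0],[[0.032,0.007,0],[0,0,-0.0275],0],[[0.04,0.008,0],[0,0,-0.0345],0]])

```text
clock: 6.35
position: [527.9, -79.9, 89.1]
orientation: [[0.967, -0.254, -0.007], [-0.254, -0.967, -0.0], [-0.007, 0.002, -1.0]]
force: [-2.7, -0.8, 0.4]
gripper_width: -0.002
```

```bash
python3 plan.py -.26 -.03 18 w9
```

```text
[527.9 -79.9  89.1] [-2.71 -0.76  0.42]
yaw -0.25688703376662864
(np.float64(-0.2586073481251846), np.float32(28.06144), np.float32(175.4095))
(np.float64(0.8744716632133173), np.float32(0.0), np.float32(239.25838))
([0.0066, 0.0011, 0.0002], [0.0003, 0.0011, -0.0068])
([0.0147, 0.0033, 0.0001], [0.0003, 0.0011, -0.0141])
([0.023, 0.0052, 0.0001], [0.0003, 0.0011, -0.0215])
([0.0313, 0.0067, 0.0], [0.0003, 0.0011, -0.0288])
([0.0396, 0.0078, -0.0], [0.0002, 0.0011, -0.0361])
```

Emit:
play_rows(increments=[[[0.007,0.001,0],[0,0,-0.007],0],[[0.015,0.003,0],[0,0,-0.014],0],[[0.023,0.005,0],[0,0,-0.0215],0],[[0.031,0.007,0],[0,0,-0.029],0],[[0.04,0.008,0],[0,0,-0.036],0]])

```text
clock: 6.9
position: [539.1, -85.8, 89.0]
orientation: [[1.0, -0.028, -0.007], [-0.028, -1.0, -0.001], [-0.007, 0.001, -1.0]]
force: [-2.4, -1.5, 1.4]
gripper_width: 0.001
```

```bash
python3 plan.py -.03 .2 18 w10
```

```text
[539.1 -85.8  89. ] [-2.4  -1.54  1.45]
yaw -0.028358097007445834
(np.float64(-0.03651674005629221), np.float32(28.53711), np.float32(175.3305))
(np.float64(1.1002607681403358), np.float32(0.0), np.float32(239.0105))
([0.0072, 0.0004, 0.0], [0.0002, 0.0011, -0.0071])
([0.0153, 0.0026, -0.0], [0.0001, 0.0011, -0.0144])
([0.0235, 0.0044, -0.0001], [0.0001, 0.0011, -0.0217])
([0.0318, 0.0059, -0.0001], [0.0001, 0.0011, -0.029])
([0.0402, 0.0069, -0.0002], [0.0001, 0.0012, -0.0363])
```

Emit:
play_rows(increments=[[[0.007,0.001,0],[0,0,-0.007],0],[[0.015,0.003,0],[0,0,-0.0145],0],[[0.0235,0.0045,0],[0,0,-0.022],0],[[0.032,0.006,0],[0,0,-0.029],0],[[0.04,0.007,0],[0,0,-0.036],0]])

```text
clock: 7.45
position: [551.4, -89.0, 89.0]
orientation: [[0.98, 0.198, -0.007], [0.198, -0.98, -0.002], [-0.007, 0.0, -1.0]]
force: [-1.9, -2.1, 1.9]
gripper_width: -0.005
```

```bash
python3 plan.py .2 .39 18 w11
```

```text
[551.4 -89.   89. ] [-1.91 -2.13  1.92]
yaw 0.1992406004737107
(np.float64(0.18721689203153263), np.float32(29.892988), np.float32(175.77237))
(np.float64(1.3296504437351195), np.float32(0.0), np.float32(238.98503))
([0.006, -0.0005, 0.0001], [0.0, 0.0011, -0.0062])
([0.0127, 0.0014, 0.0], [0.0, 0.0011, -0.0122])
([0.0195, 0.003, -0.0], [-0.0, 0.0011, -0.0183])
([0.0263, 0.0044, -0.0001], [-0.0, 0.0011, -0.0243])
([0.0332, 0.0055, -0.0001], [-0.0, 0.0011, -0.0304])
```

Emit:
play_rows(increments=[[[0.006,0,0],[0,0,-0.006],0],[[0.0125,0.0015,0],[0,0,-0.012],0],[[0.0195,0.003,0],[0,0,-0.018],0],[[0.0265,0.0045,0],[0,0,-0.024],0],[[0.033,0.0055,0],[0,0,-0.03],0]])

```text
clock: 8.0
position: [561.8, -89.3, 89.0]
orientation: [[0.925, 0.379, -0.006], [0.379, -0.925, -0.002], [-0.007, -0.0, -1.0]]
force: [-1.4, -2.8, 1.3]
gripper_width: -0.005
```

```bash
python3 plan.py .39 .51 18 w12; python3 - <<'E'
from m import *
im=robot.camera("top");c=robot.get_calibration("top");cv2.imwrite("pics/t12.png",cv2.resize(im[165:275,220:330],None,fx=5,fy=5,interpolation=cv2.INTER_CUBIC))
E
```

```text
[561.8 -89.3  89. ] [-1.35 -2.83  1.32]
yaw 0.38850290968856654
(np.float64(0.37044931022860095), np.float32(30.80778), np.float32(176.00774))
(np.float64(1.5243392415316812), np.float32(0.0), np.float32(239.14005))
([0.0041, -0.0009, 0.0001], [-0.0, 0.001, -0.0041])
([0.0083, 0.0004, 0.0001], [-0.0, 0.001, -0.0079])
([0.0125, 0.0016, 0.0], [-0.0001, 0.001, -0.0117])
([0.0168, 0.0026, 0.0], [-0.0001, 0.001, -0.0155])
([0.0211, 0.0036, -0.0], [-0.0001, 0.001, -0.0193])
```

View pics/w12.png

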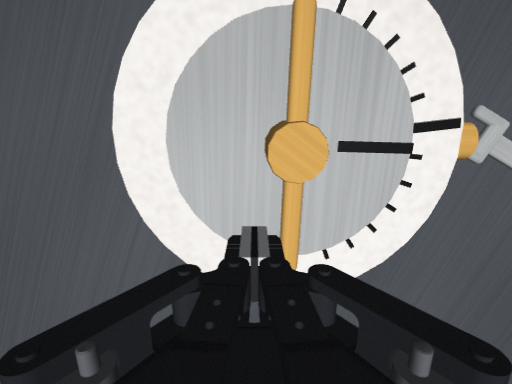

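View pics/t12.png

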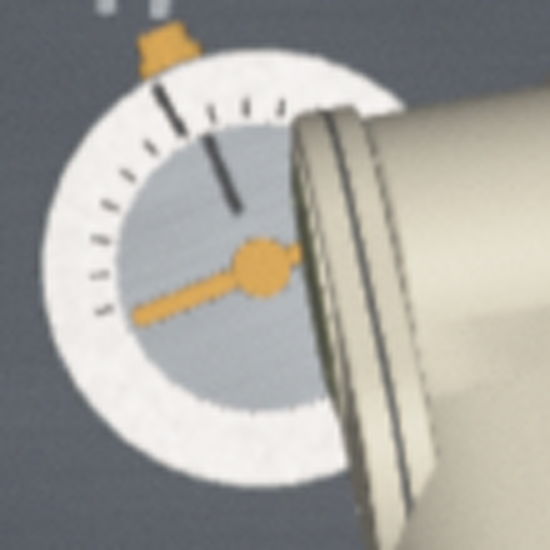

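Emit:
play_rows(increments=[[[0.004,-0.001,0],[0,0,-0.004],0],[[0.008,0,0],[0,0,-0.008],0],[[0.0125,0.0015,0],[0,0,-0.012],0],[[0.017,0.0025,0],[0,0,-0.0155],0],[[0.021,0.0035,0],[0,0,-0.019],0]])

```text
clock: 8.6
position: [568.3, -87.7, 89.0]
orientation: [[0.873, 0.487, -0.006], [0.487, -0.873, -0.002], [-0.006, -0.001, -1.0]]
force: [-1.3, -2.6, 0.9]
gripper_width: -0.004
```

```bash
python3 plan.py .51 .53 18 w13; python3 - <<'E'
from m import *
im=robot.camera("top");c=robot.get_calibration("top")
def near(th,a,l,h): return np.where((th>l)&(th<h),a,np.median(a))
for n in("top","wrist"):
    c=robot.get_calibration(n);im=robot.camera(n)
    for z,r in((71,(35,65)),(59,(78,100))):
        th,a=polar(im,c,[558.6,-33.7],z,*r);print(n,z,dark(th,near(th,a,.2,.8),.8))
E
```

```text
[568.3 -87.7  89. ] [-1.26 -2.57  0.93]
yaw 0.5092047038669273
(np.float64(0.4938401157405551), np.float32(31.34912), np.float32(176.20996))
(np.float64(1.668413958859104), np.float32(0.0), np.float32(239.00961))
([-0.0003, 0.0004, -0.0], [-0.0002, 0.001, -0.0008])
([0.0004, 0.0006, -0.0], [-0.0002, 0.001, -0.0014])
([0.0011, 0.0009, -0.0], [-0.0002, 0.001, -0.002])
([0.0018, 0.0011, -0.0], [-0.0002, 0.001, -0.0027])
([0.0025, 0.0013, -0.0], [-0.0002, 0.001, -0.0033])
top 71 (np.float64(0.4928833954654649), np.float32(90.67431), np.float32(176.63567))
top 59 (np.float64(0.5054713828271316), np.float32(105.58154), np.float32(228.75584))
wrist 71 (np.float64(0.49966735682756863), np.float32(31.555096), np.float32(176.17398))
wrist 59 (np.float64(0.5088440316809927), np.float32(27.512531), np.float32(239.09546))
```

View pics/w13.png

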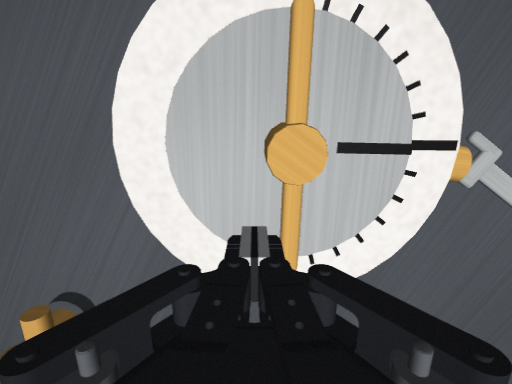

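The index (337–410, ~148) and the long line (412–457, ~146) are collinear in the wrist view, within about 0.01 rad in both cameras. I'll back off and lift.

Emit:
play_rows(increments=[[[-0.02,0,0],[0,0,0],0],[[-0.06,0,0],[0,0,0],0],[[-0.1,0,0],[0,0,0],0],[[-0.1,0,-0.12],[0,0,0],0],[[-0.1,0,-0.28],[0,0,0],0]])

```text
clock: 9.3
position: [539.8, -102.5, 172.1]
orientation: [[0.874, 0.485, -0.01], [0.485, -0.874, -0.001], [-0.009, -0.005, -1.0]]
force: [1.5, -0.1, 0.3]
gripper_width: -0.001
```

```bash
python3 - <<'E'
from m import *
from inc import inc
print(robot.get_obs()["position"])
def near(th,a,l,h): return np.where((th>l)&(th<h),a,np.median(a))
for n in("top","wrist"):
    c=robot.get_calibration(n);im=robot.camera(n);cv2.imwrite(f"pics/{n}14.png",im)
    for z,r in((71,(35,65)),(59,(78,100))):
        th,a=polar(im,c,[558.6,-33.7],z,*r);print(n,z,dark(th,near(th,a,.2,.8),.8))
# button: blob centres in top & scene, from initial pictures
im=cv2.imread("pics/top0.png");b=im[220:247,146:173]
for n,(x0,y0,w,h) in {"top":(144,218,30,30),"scene":(260,122,30,26)}.items():
    b=cv2.imread(f"pics/{n}0.png")[y0:y0+h,x0:x0+w];g=cv2.cvtColor(b,6)
    for t in(135,165):
        m=(g>t).astype(np.uint8);k=max(cv2.findContours(m,0,1)[0],key=cv2.contourArea);e=cv2.fitEllipse(k)
        print(n,t,np.array(e[0])+[x0,y0],e[1],cv2.contourArea(k));
        for z in(15,20,25,30):print(z,ray(robot.get_calibration(n),np.array(e[0])+[x0,y0],z)[0,:2])
print(inc([555,100,170],.25))
E
```

```text
[ 539.84656301 -102.53373747  172.14380421]
top 71 (np.float64(0.49323510863089337), np.float32(89.83048), np.float32(173.34677))
top 59 (np.float64(0.5054580851775976), np.float32(104.12621), np.float32(234.95076))
wrist 71 (np.float64(0.5037049435690447), np.float32(34.48324), np.float32(179.52913))
wrist 59 (np.float64(0.5114751868791936), np.float32(30.558514), np.float32(242.14601))
top 135 [159.03180408 233.30646801] (17.829532623291016, 18.305374145507812) 254.5
15 [524.08680245 252.70895945]
20 [524.29235843 251.35800101]
25 [524.49791441 250.00704256]
30 [524.70347039 248.65608412]
top 165 [157.98051262 233.41664791] (11.783873558044434, 12.319622993469238) 112.0
15 [523.84648902 255.40863012]
20 [524.0532868  254.04372134]
25 [524.26008458 252.67881256]
30 [524.46688236 251.31390378]
scene 135 [273.10365009 134.75219631] (11.182312965393066, 14.316754341125488) 124.0
15 [526.26945987 251.08016978]
20 [528.44609159 246.90320209]
25 [530.62272331 242.72623441]
30 [532.79935504 238.54926672]
scene 165 [273.21594429 132.92506027] (6.40928840637207, 10.405817985534668) 50.5
15 [522.64892205 258.17173035]
20 [524.84593812 253.95483578]
25 [527.04295419 249.7379412 ]
30 [529.23997025 245.52104663]
([0.3572, -0.573, 0.0277], [0.0008, -0.0002, 0.0409])
```

View pics/wrist14.png

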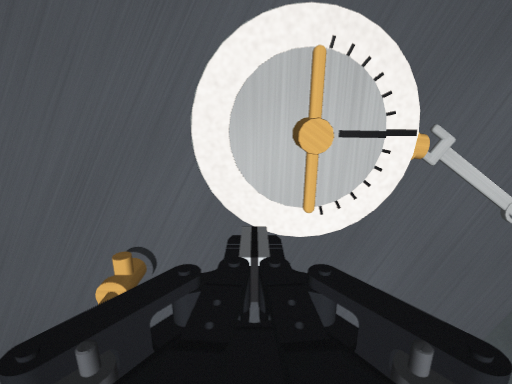

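The dial stays set after release. The two views agree on a grey button top at about (524.5, 253, ~20). Moving over it.

```bash
python3 - <<'E'
from inc import *
for f in(.5,.75,1):
    P0=robot.get_obs()["position"];print(inc(P0+f*(np.array([524.5,253,140])-P0)+[0,0,20*(f<1)],.507+f*(.3-.507)))
E
```

```text
([0.258, -0.534, -0.004], [0.0008, -0.0001, 0.0165])
([0.387, -0.8012, 0.0274], [0.0008, -0.0001, 0.0247])
([0.516, -1.0686, 0.1254], [0.0008, -0.0001, 0.033])
```

Emit:
play_rows(increments=[[[0.06,-0.12,-0.01],[0,0,0.004],0],[[0.125,-0.26,-0.01],[0,0,0.008],0],[[0.19,-0.4,0],[0,0,0.012],0],[[0.26,-0.53,0],[0,0,0.016],0],[[0.32,-0.67,0],[0,0,0.02],0]])

```text
clock: 9.9
position: [530.5, 120.8, 178.1]
orientation: [[0.929, 0.37, 0.003], [0.37, -0.929, -0.005], [0.001, 0.006, -1.0]]
force: [1.1, 0.5, -0.3]
gripper_width: 0.001
```

```bash
python3 - <<'E'
from inc import *
print(inc([524.5,253,130],.3))
E
```

```text
([0.1442, -0.4177, 0.1583], [0.0009, -0.0003, 0.0126])
```

Emit:
play_rows(increments=[[[0.05,-0.14,0.04],[0,0,0.004],0],[[0.1,-0.28,0.08],[0,0,0.008],0],[[0.13,-0.37,0.12],[0,0,0.0125],0],[[0.144,-0.418,0.158],[0.001,0,0.0125],0],[[0.144,-0.418,0.158],[0.001,0,0.0125],0]])

```text
clock: 10.4
position: [522.5, 254.5, 128.7]
orientation: [[0.954, 0.3, -0.001], [0.3, -0.954, 0.002], [-0.0, -0.002, -1.0]]
force: [-0.4, -0.5, 0.4]
gripper_width: -0.002
```

```bash
python3 - <<'E'
from inc import *
print(robot.get_obs()["position"])
c=robot.get_calibration("wrist");cv2.imwrite("pics/w15.png",robot.camera("wrist"))
print(proj(c,[[524.5,253,20],[524.5,253,130]]))
s=robot.camera("scene");cv2.imwrite("pics/s15.png",cv2.resize(s[60:190,200:340],None,fx=4,fy=4,interpolation=cv2.INTER_CUBIC))
E
```

```text
[522.45011758 254.54679493 128.68363268]
[[255.84329583 194.25525545]
 [256.88298553 248.74805182]]
```

View pics/w15.png

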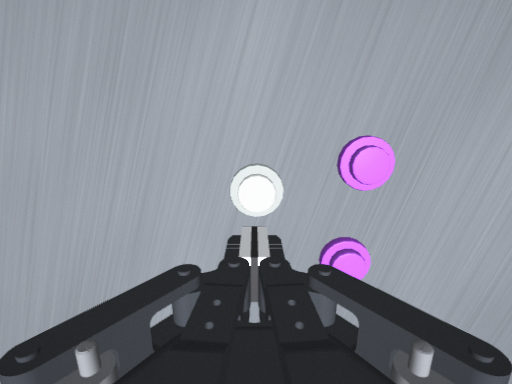

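View pics/s15.png

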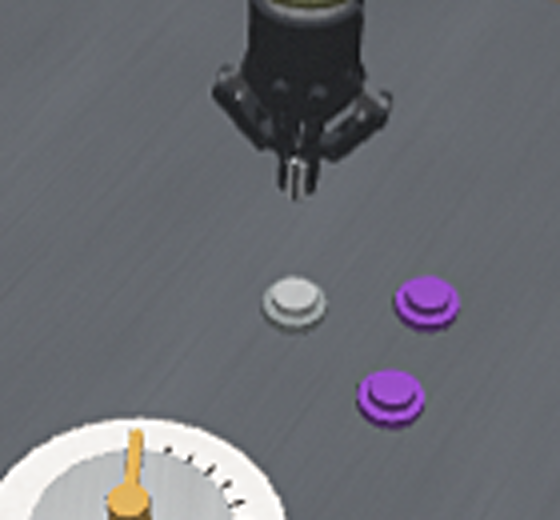

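The grey button cap is at (257,193) in the wrist view, against a prediction of (256,194). I'll check the tip length in this clear scene view before pressing.

```bash
python3 - <<'E'
from inc import *
o=robot.get_obs();c=robot.get_calibration("scene");p=o["position"];R=o["orientation"];print(p)
for d in(-6,0,6,13,25):print(d,((proj(c,[p+R@np.array([x,y,d]) for x,y in((0,0),(8,-11),(8,11),(-8,-11))])-[200,60])*4).round().tolist())
print(inc([524.5,253,60],.3),inc([524.5,253,32],.3))
E
```

```text
[524.37686541 251.9622088  130.14529789]
-6 [[297.0, 183.0], [310.0, 174.0], [304.0, 195.0], [289.0, 171.0]]
0 [[296.0, 189.0], [310.0, 180.0], [304.0, 201.0], [289.0, 177.0]]
6 [[296.0, 195.0], [310.0, 187.0], [303.0, 207.0], [289.0, 183.0]]
13 [[296.0, 202.0], [309.0, 194.0], [303.0, 214.0], [288.0, 190.0]]
25 [[295.0, 214.0], [309.0, 206.0], [302.0, 226.0], [288.0, 202.0]]
([0.0011, -0.0031, 0.2338], [-0.0, -0.0002, 0.0001]) ([0.001, -0.0031, 0.3272], [-0.0, -0.0002, 0.0001])
```

Emit:
play_rows(increments=[[[0.001,-0.003,0.09],[0,0,0],0],[[0.001,-0.003,0.18],[0,0,0],0],[[0.001,-0.003,0.26],[0,0,0],0],[[0.001,-0.003,0.31],[0,0,0],0],[[0.001,-0.003,0.327],[0,0,0],0]])

```text
clock: 11.0
position: [524.6, 251.3, 31.2]
orientation: [[0.956, 0.294, 0.0], [0.294, -0.956, -0.0], [0.0, 0.001, -1.0]]
force: [0.3, 0.4, 0.5]
gripper_width: 0.002
```

Emit:
play_rows(increments=[[[0,0,0.005],[0,0,0],0],[[0,0,0.01],[0,0,0],0],[[0,0,0.015],[0,0,0],0],[[0,0,0.02],[0,0,0],0],[[0,0,0.02],[0,0,0],0]])

```text
clock: 11.5
position: [524.7, 251.4, 25.4]
orientation: [[0.956, 0.295, 0.001], [0.295, -0.956, -0.0], [0.0, 0.001, -1.0]]
force: [-0.0, -0.1, -0.1]
gripper_width: 0.002
```

```bash
python3 - <<'E'
from inc import *
cv2.imwrite("pics/w16.png",robot.camera("wrist"));o=robot.get_obs();print(o["position"],o["force"])
E
```

```text
[524.65979086 251.41426582  25.39726769] [ 0.4115256   0.58967215 -0.15128612]
```

View pics/w16.png

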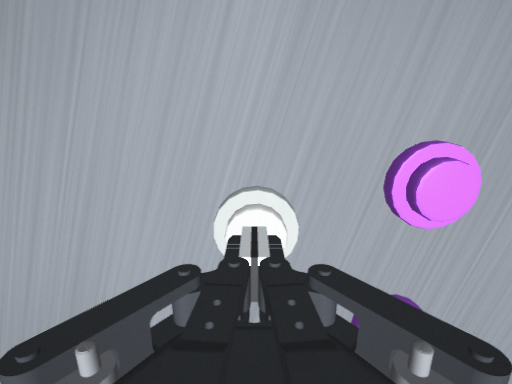

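The tip is over the cap (256,228). Pressing slowly.

Emit:
play_rows(increments=[[[0,-0.003,0.004],[0,0,0],0],[[0,-0.003,0.008],[0,0,0],0],[[0,-0.003,0.012],[0,0,0],0],[[0,-0.003,0.016],[0,0,0],0],[[0,-0.003,0.02],[0,0,0],0]])

```text
clock: 12.05
position: [524.6, 252.4, 19.5]
orientation: [[0.956, 0.295, 0.001], [0.295, -0.956, -0.0], [0.001, 0.001, -1.0]]
force: [0.5, -0.6, 4.5]
gripper_width: -0.001
```

Emit:
play_rows(increments=[[[0,0,0.002],[0,0,0],0],[[0,0,0.004],[0,0,0],0],[[0,0,0.006],[0,0,0],0],[[0,0,0.008],[0,0,0],0],[[0,0,0.008],[0,0,0],0]])

```text
clock: 12.55
position: [524.7, 252.4, 18.6]
orientation: [[0.956, 0.295, 0.002], [0.295, -0.956, -0.001], [0.001, 0.002, -1.0]]
force: [-5.7, -4.9, 21.1]
gripper_width: -0.0
```

The force went from 4.5 N (about full spring load) to 21 N on the hard stop, so the button bottomed out. Releasing.

Emit:
play_rows(increments=[[[0,0,-0.01],[0,0,0],0],[[0,0,-0.03],[0,0,0],0],[[0,0,-0.1],[0,0,0],0],[[0,0,-0.24],[0,0,0],0],[[0,0,-0.4],[0,0,0],0]])

```text
clock: 13.05
position: [523.3, 252.1, 138.6]
orientation: [[0.956, 0.295, -0.002], [0.295, -0.956, -0.002], [-0.002, 0.001, -1.0]]
force: [0.6, -0.3, 1.4]
gripper_width: 0.0
```

Emit:
play_rows(increments=[[[0,0,-0.05],[0,0,0],0],[[0,0,-0.05],[0,0,0],0],[[0,0,-0.05],[0,0,0],0],[[0,0,-0.05],[0,0,0],0],[[0,0,-0.05],[0,0,0],0]])

```text
clock: 13.55
position: [522.8, 251.8, 152.2]
orientation: [[0.955, 0.295, -0.004], [0.295, -0.955, -0.002], [-0.004, 0.001, -1.0]]
force: [0.2, 0.2, -0.4]
gripper_width: 0.001
```

```bash
python3 - <<'E'
from m import *
def near(th,a,l,h): return np.where((th>l)&(th<h),a,np.median(a))
c=robot.get_calibration("top");im=robot.camera("top")
for z,r in((71,(35,65)),(59,(78,100))):
    th,a=polar(im,c,[558.6,-33.7],z,*r);print(z,dark(th,near(th,a,.2,.8),.8))
s=robot.camera("scene");w=robot.camera("wrist");cv2.imwrite("pics/w17.png",w)
cv2.imwrite("pics/s17.png",cv2.resize(s[90:300,130:350],None,fx=2.7,fy=2.7,interpolation=cv2.INTER_CUBIC))
# moved things between start and now
d=cv2.absdiff(s,cv2.imread("pics/scene0.png")).max(2);
for n,(x0,y0,x1,y1) in dict(valve=(135,232,165,270),ring=(212,262,240,290),wrench=(280,200,345,248),button=(262,124,286,144)).items():print(n,(d[y0:y1,x0:x1]>40).sum())
E
```

```text
71 (np.float64(0.49298965181594945), np.float32(98.743324), np.float32(188.8103))
59 (np.float64(0.5055216978737913), np.float32(113.56242), np.float32(244.53923))
valve 0
ring 0
wrench 0
button 0
```

View pics/s17.png

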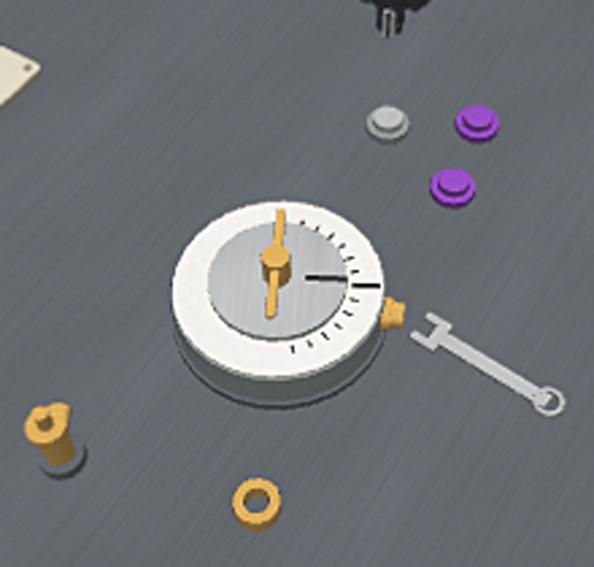

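View pics/w17.png

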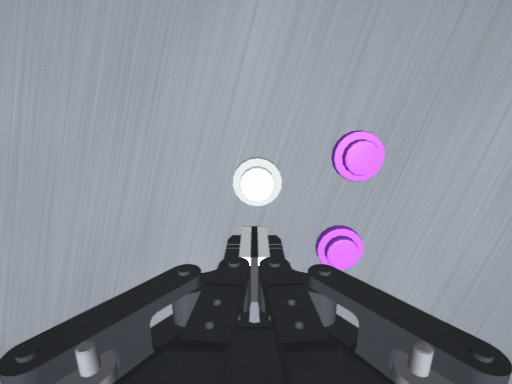

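The index lies on the long line; the step in the scene view is parallax from the 12 mm height difference. The button is up, and the valve, ring and wrench are unmoved. Handing in.

```bash
python3 -c "
from cell import robot
print(robot.finish_job())"
```

```text
the job is handed in; nothing more can be done
None
```

I set the dial on the long line, then pressed the grey start button to its stop and let go. The job was handed in at about 14 s of the 46 s; no verdict was reported.

**Dial:** I pushed one bar end round with the shut fingertips, with about 3 N at each reading. The last check put the index at 0.493 rad and the long line at 0.506 rad. That is about 0.9 mm at the index tip against the 5.5 mm allowed. I had no direct measurement of the dial's height on its seat, but nothing pulled up on it.

**Button:** The force read 4.5 N near full travel and 21 N on the hard stop. Afterwards the button looked the same as at the start, so I take it to be up again; I could not read its travel directly.

**Other things:** The valve, ring and wrench showed no change in the scene picture. The arm stood clear of everything, with the TCP at about 150 mm.

**What disagreed:**
- **Fingertip length:** The shut fingertips reached only about 0–6 mm ahead of the TCP, not the stated 25 mm. My first push therefore passed over the bar without touching it; I corrected this by going about 20 mm lower.
- **Plate fits:** My ellipse fits to the white plate in the scene and wrist pictures were off by about 7 to 11 mm. I used the top-view fit instead, which agreed with the hub seen from the wrist to about 1 mm.

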